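# Set the eccentric guide roller of a bottle lane with a stepped gauge

### The job

The bottle lane's white eccentric guide roller stands too close to the fence: turn it by its crank until the narrow nose of the stepped gauge slides freely between roller and fence but the wide part does not. Check it with the gauge: put it flat on the lane's long clear stretch, short of the roller, straight side along the fence, slide it nose first through the gap until its shoulder meets the roller, and leave it there. Leave the other things on the bench where they are.

Things in the scene. Friction and masses are not known exactly. Their poses are not given: they have to be found in the camera images.
- lane: Fixed jig: plywood board 12 mm thick (x -200 to 105, y -145 to 35 mm) with an aluminium fence along one long side. Origin on the table, below the fence's lane-side face, level with the roller pivot. x: along the fence, the way the gauge slides in; y: from lane into fence; fence face y = 0, fence top 34 mm above table, full length. Lane floor z = 12 mm, clear from x = -200 to -50.
- pivot (a point): Upright pivot of the eccentric roller, on the board's top, at lane x = 0, y = -65 mm. The roller is a white disc of radius 30 mm, top 37 mm above the table, its centre 15 mm off this pivot, straight towards the fence at joint value 0.
- roller (a joint): Angle q of roller and crank, rad, counter-clockwise from above, 0 to 2.5; starts at 0.1 to 0.7. Clear gap roller to fence = 20 + 15 (1 - cos q) mm: 20 at 0, 35 at 1.57, 47 at 2.5. Right is a gap of 31 to 40 mm, best about 35.5. Stiff: 0.7 N m of friction, about 11 N at the knob; it stays where it is left.
- knob (a point): Middle of the crank's upright round black knob, 24 mm across, from 48 to 90 mm above the table (this point at 69 mm), 65 mm from the pivot. The flat steel crank arm lies at 40 to 48 mm height. In the lane's frame the knob's direction from the pivot is q - 2.07 rad (from +x towards +y).
- gauge: Loose aluminium plate 130 mm long, 25 mm thick, 0.35 kg, flat on the table at the robot's right. Origin: underside, below the middle of its grip fin; x points to the nose. Wide part: x -25 to 45, y -22 to 20 mm. Narrow nose: x 45 to 105, y -10 to 20 mm. The +y side is straight, for the fence; shoulder on the -y side. Grey fin on top: 40 mm along x, 16 mm along y, z 25 to 65 mm.
- shoulder (a point): Outer corner of the gauge's shoulder (gauge x = 45, y = -22, z = 12.5 mm), which meets the roller. With the gauge along the fence and a right gap it stops at lane x = -42 to -25 mm.
- amber_bottle: Bystander, loose, to be left alone: amber glass reagent bottle with white cap, 60 mm across, 115 mm high; origin at its underside
- amber_bottle2: Bystander, loose, to be left alone: amber glass bottle with black cap, 52 mm across, 100 mm high; origin at its underside
- white_jar: Bystander, loose, to be left alone: white plastic jar, 72 mm across, 85 mm high; origin at its underside
- label_roll: Bystander, loose, to be left alone: roll of paper labels lying flat, 84 mm across, 30 mm high; origin at its underside
- beaker: Bystander, loose, to be left alone: empty glass beaker, 72 mm across, 90 mm high; origin at its underside
- spatula: Bystander, loose, to be left alone: steel spatula with handle, 190 mm long, lying flat; origin at its underside
- dropper: Bystander, loose, to be left alone: green glass bottle with white cap, 44 mm across, 95 mm high; origin at its underside
Not all that is in view belongs to the job. What is shaped like the gauge but blue or yellow is not meant.

How it is judged:
On the way:
1. the gauge lies in the lane along the fence, short of the gap between roller and fence (x of gauge in the frame of lane between -0.21 and -0.135 m and y of gauge in the frame of lane between -0.045 and -0.01 m and z of gauge in the frame of lane below 0.022 m and angle between the x axis of gauge and the x axis of lane, either way round below 0.25 rad), for 0.1 s.
At the end, for the whole second after the job is handed in: The roller's gap is 31 to 40 mm (roller angle 1.30 to 1.91 rad); the gauge lies at rest, flat on the lane floor, along the fence (within 10 mm and 0.17 rad), its nose through the gap and its shoulder up at the roller (corner 17 to 50 mm before the pivot along the lane), released (value of joint roller between 1.299 and 1.911 rad and x of shoulder in the frame of lane between -0.05 and -0.017 m and y of gauge in the frame of lane between -0.031 and -0.017 m and z of gauge in the frame of lane between 0.009 and 0.016 m and angle between the x axis of gauge and the x axis of lane, either way round below 0.17 rad and angle between gauge's own z axis and vertical below 0.08 rad and linear speed of gauge below 0.01 m/s); the robot touches nothing.
It fails at once if a bystander is moved by more than 30 mm (distance of any of amber_bottle, amber_bottle2, white_jar, label_roll, beaker, spatula, dropper from where it was at the start of the episode above 0.03 m).
It also fails if it takes over 72 s, if anything falls off the work surface, if the arm or the gripper's body presses on something with over 40 N, if the wrist force passes 120 N, or if a joint passes its speed limit or range.

### The arm

A 6-joint arm with a two-finger parallel gripper is mounted at the origin on the work surface. World frame = base frame: x ahead of the robot, y to its left, z up, the work surface at z = 0. Lengths are in m, angles in rad, forces in N, time in s.
With the tool pointing down it reaches from about 0.275 to 0.775 m from the base axis. Payload 14.6 kg.
Tool frame: the origin (TCP) lies midway between the tips of the shut fingers; the grasp point (between the pads) lies 19 mm behind it (tcp_to_grasp is the distance from the TCP to the grasp point, in m); z points along the fingers, y is the line along which they close (so a half turn about z gives the same grasp; the last joint's range is limited). The gripper opens to 85 mm and grips with 20 to 120 N. Pads are 22 mm wide; open, the fingers measure 114 mm over their backs; the gripper's body (76 mm by 85 mm) begins 54 mm behind the grasp point. The pads swing forward as they close: fully open they stand 13 mm farther back than shut.
Start: joints at [-1.456, 0.263, -0.048, 1.259, 0, 1.415], TCP at [0.14, -0.506, 0.231] pointing down, gripper open.
Joint ranges: [-2.65, 2.65], [-0.89, 1.7], [-1.18, 1.37], [-2.13, 2.11], [-1.35, 1.29], [-3.14, 3.14]. Speed limits (rad/s): [1.89, 1.89, 2.57, 2.79, 3.14, 3.14].

### API

Orientations are given as a unit quaternion [x, y, z, w].
In Python, from workcell import * gives the robot as it stands.
- The arm moves only by the shell command python3 -m creep 'ROWS' [FORCE]. ROWS is text: rows parted by semicolons, each of 5 numbers parted by spaces: the closure, from 0 (fully open) to 1 (shut), then the shift along the world's x, y, z in units of 30 mm (1.0 is 30 mm), then the turn about the world's z in units of 5 degrees (1.0 is 5 degrees). A call has 1 to 12 rows; each row shifts and turns the commanded pose from where the row before left it; what a row does not reach is not made up. A row lasts 1/12 s, in which the tool goes at most 41.7 mm and 7.16 degrees, less where a joint would pass 70% of its speed; a pose out of reach is approached as far as the arm can. A call is refused whole if a number of a shift passes 1 or a number of a turn 1, either way. A call with a gripper value outside its range is refused whole. The fingers move at their own pace and stop on an object; FORCE is the grip in N (left out, the last holds). Time passes only in rows, so rows that do not move let the fingers close. It gives the time, the measured TCP pose, the force, the opening and the grip force at its end, in the units of the state.
- observe(): the state, without advancing time (a new reading comes with each control period).
- read_camera(name): name is "scene" or "top" or "wrist"; returns (picture, depth): 384x512x3 uint8, red, green, blue; 384x512 float32, m along the optical axis (not along the pixel's ray), 0 where there is no reading.
- camera_model(name): a dict with "camera_matrix" (3x3 intrinsics, pixels), "eye" and "orientation" of the camera in the world; the wrist camera has in their place "T_tool_cam" (4x4, takes a point from camera to tool coordinates, whose origin is the TCP and whose axes are the flange's). Camera axes: x right, y down, z forward; pixel columns grow to the right and rows downward; lengths in m; the calibration is good to about 2 mm. A picture is of the moment at which its call begins: read the wrist's pose just before it. camera_model takes no time and is no camera call.
- finish_job(): hands the job in; it is judged then, once.
The state is a dict: "time": time; "q": joint angles; "dq": joint speeds; "tau": joint torques, N m; "position": TCP position; "orientation": TCP orientation; "wrist_force": force on the tool from outside, world axes, zero at the start; "moment": the same for the moment, N m; "width": opening from 0.0 (shut) to 1.0 (fully open); "gripper_force": force on a finger pad.
Only numpy, scipy, OpenCV 4.12 (cv2) and the standard library are available. Lean on these libraries where they do the work, as an engineer would, in place of code of your own. Each camera call takes 0.05 s, during which the arm holds its last target. There are 200 camera calls.

## Working session

There is one attempt and no reset: what is moved stays moved. The work goes in short steps, Python scripts to look and compute and a shell command to move; the robot and the scene stay as the last step left them, time stands still between calls to the robot, and variables do not carry over. Pictures are saved under pics/ and viewed, at most 10 in all, crops included, and the job is handed in when it is done.

```bash
mkdir -p pics
cat > h.py <<'E'
from workcell import *
import numpy as np, cv2
from scipy.spatial.transform import Rotation as R
def grab(n,f):
    s=observe(); p,d=read_camera(n); np.savez(f'pics/{f}.npz',d=d,pos=s['position'],ori=s['orientation'],p=p)
    cv2.imwrite(f'pics/{f}.png',p[:,:,::-1]); return s
def cam(n,f=None):
    m=camera_model(n); K=np.array(m['camera_matrix'])
    if n=='wrist':
        z=np.load(f'pics/{f}.npz'); T=np.array(m['T_tool_cam']); r=R.from_quat(z['ori']).as_matrix()
        return K,r@T[:3,:3],z['pos']+r@T[:3,3]
    o=np.array(m['orientation']); r=R.from_quat(o).as_matrix() if o.size==4 else o
    return K,r,np.array(m['eye'])
def pt(n,f,u,v,z=None):
    K,r,e=cam(n,f); ray=r@np.linalg.solve(K,[u,v,1.])
    if z is not None: return e+ray*(z-e[2])/ray[2]
    d=np.load(f'pics/{f}.npz')['d']; return e+ray*d[int(round(v)),int(round(u))]
E
python3 - <<'E'
from h import *
np.set_printoptions(precision=4,suppress=True)
print(grab('top','top1')); grab('scene','sc1')
a=cv2.imread('pics/top1.png'); cv2.imwrite('pics/top1b.png',cv2.resize(a,(800,600)))
print(cam('top'),cam('scene')[2], camera_model('wrist'))
E
```

```text
{'time': 0.0, 'q': array([-1.4563,  0.2636, -0.0489,  1.2594, -0.    ,  1.4155]), 'dq': array([-0.0007,  0.0016,  0.0007,  0.0025, -0.0007, -0.0007]), 'tau': array([  0.001 , -63.7611,  38.4572,   0.0137,  -0.0003,   0.    ]), 'position': array([ 0.1399, -0.5057,  0.2308]), 'orientation': array([ 0.9909,  0.1345,  0.    , -0.0005]), 'wrist_force': array([-0.3763,  0.2572,  0.7839]), 'moment': array([ 0.0116, -0.0313,  0.0243]), 'gripper_force': 0.0, 'width': 1.001299765898709}
(array([[436.4992,   0.    , 253.2081],
       [  0.    , 436.4992, 185.2608],
       [  0.    ,   0.    ,   1.    ]]), array([[-0.0167, -0.996 ,  0.0882],
       [-0.9998,  0.0173,  0.006 ],
       [-0.0075, -0.0881, -0.9961]]), array([ 0.3645, -0.0703,  1.4257])) [1.1723 0.401  0.7858] {'camera_matrix': array([[310.2748,   0.    , 255.4877],
       [  0.    , 310.2748, 196.9081],
       [  0.    ,   0.    ,   1.    ]]), 'T_tool_cam': array([[ 0.0005, -0.961 , -0.2766,  0.0708],
       [ 1.    ,  0.0006, -0.    , -0.0002],
       [ 0.0002, -0.2766,  0.961 , -0.1409],
       [ 0.    ,  0.    ,  0.    ,  1.    ]])}
```

View pics/top1b.png

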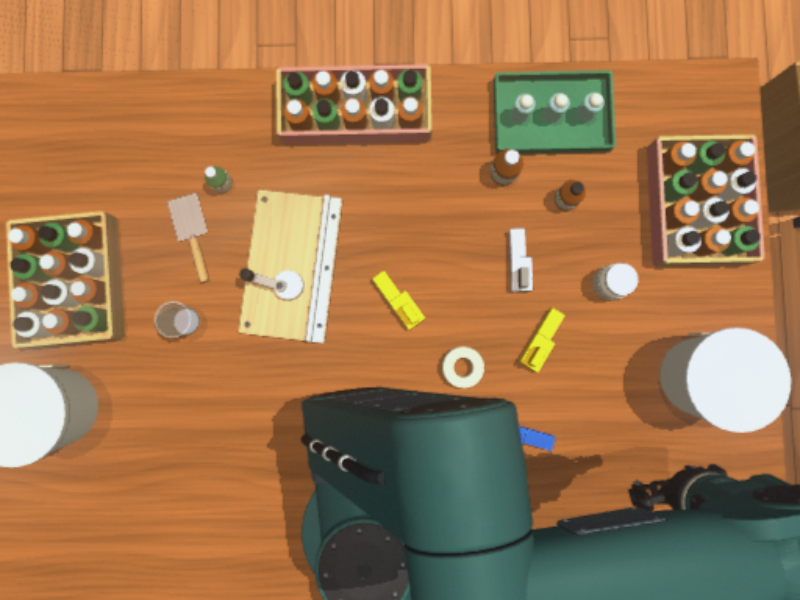

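View pics/sc1.png

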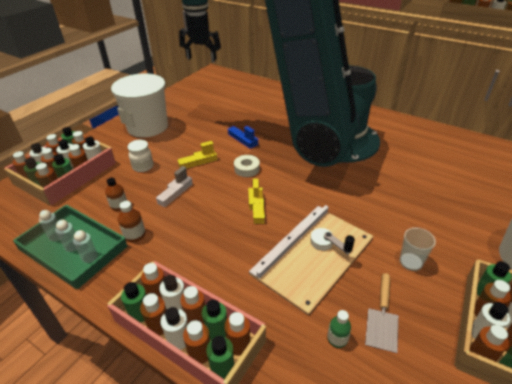

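Candidates for the gauge, in the 800x600 top view: silver plate with a grey fin (520,262), yellow (399,300), yellow (543,341), blue (537,438). The silver one matches. The lane board's fence is on its right side at (328,268), the roller at (288,285) and the knob at (247,275). One close crop of each will check this.

Run:
```python
from h import *
a=cv2.imread('pics/top1.png')
def c(x,y,w,h,k): return cv2.resize(a[y:y+h,x:x+w],None,fx=k,fy=k,interpolation=cv2.INTER_CUBIC)
l=c(145,115,80,110,5); g=c(310,135,50,64,5); g2=np.zeros((550,250,3),np.uint8); g2[:320]=g
cv2.imwrite('pics/crop1.png',np.hstack([l,g2]))
```

```text
(no output)
```

View pics/crop1.png

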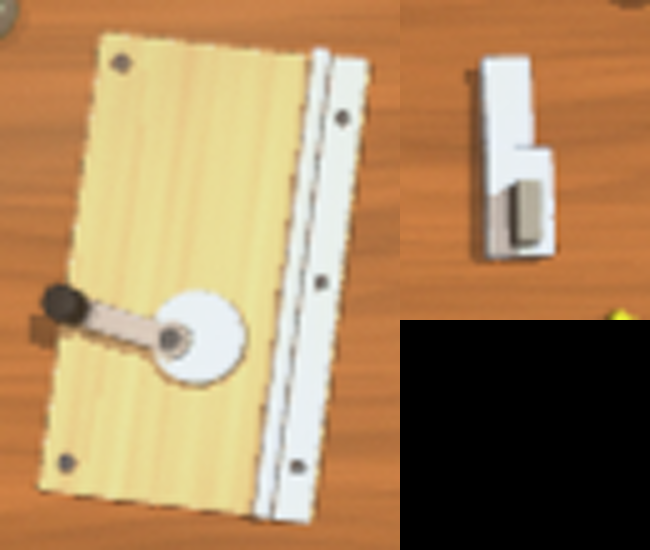

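Run:
```python
from h import *
np.set_printoptions(precision=4,suppress=True)
def T(u,v,z,x0=145,y0=115): return pt('top','top1',x0+(u+.5)/5-.5,y0+(v+.5)/5-.5,z)
P={'FL far':T(313,50,.034),'FL near':T(256,515,.034),'B far':T(102,35,.012),'B near':T(40,488,.012),'piv':T(172,340,.048),'knobtop':T(65,299,.09),'disc':T(200,338,.037),
'g nose L':T(482,58,.025,230),}
P={k:v for k,v in P.items() if k!='g nose L'}
for k,v in P.items(): print(k,v[:2])
u=P['FL near'][:2]-P['FL far'][:2]; print(np.linalg.norm(u)); u/=np.linalg.norm(u); yv=np.array([-u[1],u[0]])
w=P['B near'][:2]-P['B far'][:2]; w/=np.linalg.norm(w); print('dirs',u,w)
far=P['FL far'][:2]
for k,v in P.items(): d=v[:2]-far; print(k,'lane',d@u-.2,d@yv)
def G(u,v,z): return T(u-400,v,z,310,135)
for n,q in {'noseL':(482,58,.025),'noseR':(530,58,.025),'rearR':(554,255,.025),'rearL':(489,258,.025),'step':(552,149,.025),'finTL':(516,180,.065),'finTR':(541,180,.065),'finBR':(537,244,.065),'finBL':(511,244,.065)}.items(): print(n,G(*q)[:2])
```

```text
FL far [0.6878 0.0841]
FL near [0.3875 0.1226]
B far [0.7055 0.2257]
B near [0.4077 0.2656]
piv [0.499  0.1735]
knobtop [0.5215 0.2321]
disc [0.5011 0.1575]
0.30269317007877317
dirs [-0.9919  0.1273] [-0.9911  0.1328]
FL far lane -0.2 0.0
FL near lane 0.10269317007877315 -6.18094297669336e-18
B far lane -0.19955449584049728 -0.14278461992647098
B near lane 0.10090227247898725 -0.14443100023676764
piv lane -0.0014074357507273538 -0.0646533649099701
knobtop lane -0.016216274052343355 -0.12563505119514182
disc lane -0.005475062731276015 -0.049048705178609396
noseL [ 0.6115 -0.3   ]
noseR [ 0.611  -0.3311]
rearR [ 0.4825 -0.3422]
rearL [ 0.4813 -0.3004]
step [ 0.5513 -0.3433]
finTL [ 0.5267 -0.3123]
finTR [ 0.5265 -0.3279]
finBR [ 0.4862 -0.3241]
finBL [ 0.4865 -0.3078]
```

```bash
python3 -m creep '0 0.49 0.95 0 1;0 0.49 0.95 0 1;0 0.49 0.95 0 1;0 0.49 0.95 0 1;0 0.49 0.95 0 1;0 0.49 0.95 0 1;0 0.49 0.95 0 1;0 0.49 0.95 0 1;0 0.49 0.95 0 1;0 0.49 0.95 0 1;0 0.49 0.95 0 0.7;0 0.49 0.95 0 0' 60; python3 -m creep '0 0.49 0.95 0 0;0 0.49 0.95 0 0;0 0.49 0.95 0 0;0 0.49 0.95 0 0;0 0.49 0.95 0 0;0 0.49 0.95 0 0;0 0.49 0.95 0 0;0 0.49 0.95 0 0;0 0.49 0.95 0 0;0 0.49 0.95 0 0;0 0.49 0.95 0 0;0 0 0 0 0'
```

```text
time: 1.1
position: [0.3165, -0.1624, 0.2312]
orientation: [0.823, 0.568, -0.0, -0.0]
wrist_force: [1.0, -1.5, 0.4]
width: 1.002
gripper_force: 0.0
time: 2.1
position: [0.4797, 0.1532, 0.2305]
orientation: [0.824, 0.567, 0.0, -0.0]
wrist_force: [-0.6, 0.1, -0.6]
width: 1.001
gripper_force: 0.0
```

```bash
python3 -m creep '0 0.47 0.9 -0.5 0;0 0.47 0.9 -0.5 0;0 0.46 0.88 -0.5 0;0 0 0 0 0;0 0 0 0 0'
python3 - <<'E'
from h import *
print(grab('wrist','w1')['position'])
E
```

```text
time: 2.52
position: [0.5196, 0.2305, 0.1849]
orientation: [0.824, 0.567, -0.001, -0.0]
wrist_force: [0.3, -0.2, 0.3]
width: 1.0
gripper_force: 0.0
[0.51962105 0.23054437 0.18487423]
```

View pics/w1.png

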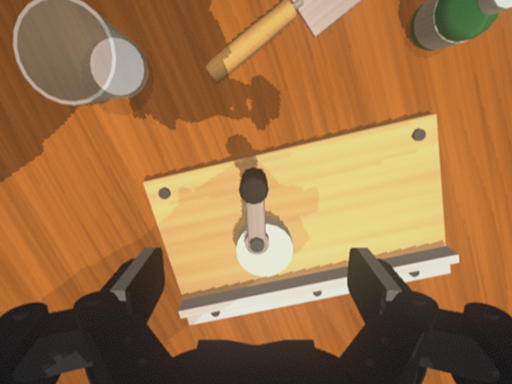

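The knob top is at (254,181), the crank hub at (257,243) and the disc at (264,249). The jaws straddle the knob line. I'll measure from this view.

Run:
```python
from h import *
np.set_printoptions(precision=4,suppress=True)
k=pt('wrist','w1',254,180,.09); h=pt('wrist','w1',257,243,.05); print(k,h,pt('wrist','w1',254,181),np.hypot(*(k-h)[:2]))
O=np.array([.4895,.1098]);a=np.arctan2(.130,-.9915)
piv=O-.065*np.array([-np.sin(a),np.cos(a)]);print(piv)
d=k[:2]-piv; print('q',(np.arctan2(d[1],d[0])-a+2.07+np.pi)%(2*np.pi)-np.pi)
for q in np.arange(.26,1.75,.0873): 
  t=a+q-2.07; print(round(q,3),piv+.065*np.array([np.cos(t),np.sin(t)]))
```

```text
[0.5245 0.2463 0.09  ] [0.5013 0.1784 0.05  ] [0.5241 0.2453 0.0889] 0.07169027251741569
[0.498  0.1742]
q 0.2759156765978621
0.26 [0.5214 0.2349]
0.347 [0.5161 0.2367]
0.435 [0.5105 0.238 ]
0.522 [0.5049 0.2389]
0.609 [0.4993 0.2392]
0.696 [0.4936 0.2391]
0.784 [0.488  0.2385]
0.871 [0.4824 0.2374]
0.958 [0.477  0.2358]
1.046 [0.4717 0.2337]
1.133 [0.4666 0.2312]
1.22 [0.4617 0.2282]
1.308 [0.4572 0.2249]
1.395 [0.4529 0.2211]
1.482 [0.449 0.217]
1.57 [0.4455 0.2126]
1.657 [0.4423 0.2079]
1.744 [0.4396 0.2029]
```

```bash
python3 -m creep '0 0.06 0.2 -0.9 0;0 0 0 -0.9 0;0 0 0 -0.9 0;0 0 0 -0.9 0;0 0 0 -0.7 0;0 0 0 0 0;0 0 0 0 0'; python3 -m creep '0.5 0 0 0 0;0.8 0 0 0 0;1 0 0 0 0;1 0 0 0 0;1 0 0 0 0;1 0 0 0 0;1 0 0 0 0;1 0 0 0 0' 60
```

```text
time: 3.15
position: [0.5215, 0.2351, 0.0578]
orientation: [0.825, 0.566, -0.0, -0.0]
wrist_force: [0.1, 0.9, 1.3]
width: 1.001
gripper_force: 0.0
time: 3.82
position: [0.5216, 0.2363, 0.058]
orientation: [0.824, 0.566, 0.0, -0.0]
wrist_force: [-4.2, 2.2, 10.2]
width: 0.265
gripper_force: 58.2
```

```bash
python3 -m creep '1 -0.18 0.06 0 1;1 -0.19 0.04 0 1;1 -0.19 0.03 0 1;1 -0.19 0.01 0 1;1 0 0 0 0'; python3 -m creep '1 -0.19 0 0 1;1 -0.19 -0.02 0 1;1 -0.19 -0.04 0 1;1 -0.18 -0.05 0 1;1 -0.18 -0.07 0 1;1 -0.17 -0.08 0 1;1 0 0 0 0'
```

```text
time: 4.23
position: [0.4994, 0.2402, 0.058]
orientation: [0.712, 0.702, 0.001, 0.0]
wrist_force: [-2.9, -1.1, 9.5]
width: 0.262
gripper_force: 59.4
time: 4.82
position: [0.4674, 0.2315, 0.058]
orientation: [0.507, 0.862, 0.0, 0.002]
wrist_force: [3.5, -7.3, 6.4]
width: 0.261
gripper_force: 59.4
```

```bash
python3 -m creep '1 -0.16 -0.1 0 1;1 -0.15 -0.11 0 1;1 -0.14 -0.13 0 1;1 -0.13 -0.14 0 1;1 -0.12 -0.15 0 1;1 -0.07 -0.1 0 0.5;1 0 0 0 0;1 0 0 0 0;1 0 0 0 0'
```

```text
time: 5.57
position: [0.4454, 0.2102, 0.0581]
orientation: [0.29, 0.957, 0.0, 0.002]
wrist_force: [8.8, -3.6, 2.1]
width: 0.26
gripper_force: 59.7
```

```bash
python3 -m creep '0 0 0 0 0;0 0 0 0 0;0 0 0 0 0;0 0 0 0 0;0 0 0 0 0;0 0 0 0 0;0 0 0.0 0.9 0;0 0 0 0.9 0;0 0 0 0.9 0;0 0 0 0.9 0;0 0 0 0.9 0;0 0 0 0.9 0'
python3 - <<'E'
from h import *
s=grab('top','top2'); grab('wrist','w2'); print(s['position'],s['q'][5])
a=cv2.imread('pics/top2.png')[115:225,145:225]; b=cv2.imread('pics/w2.png')
a=cv2.resize(a,None,fx=3.49,fy=3.49,interpolation=cv2.INTER_CUBIC)[:384]
cv2.imwrite('pics/c2.png',np.hstack([a,b[:a.shape[0]]]))
E
```

```text
time: 6.57
position: [0.4429, 0.2103, 0.2207]
orientation: [0.289, 0.957, 0.0, -0.0]
wrist_force: [-0.1, -0.0, 0.1]
width: 1.002
gripper_force: 0.0
[0.44288171 0.21032139 0.22069917] 0.8625669702348543
```

View pics/c2.png

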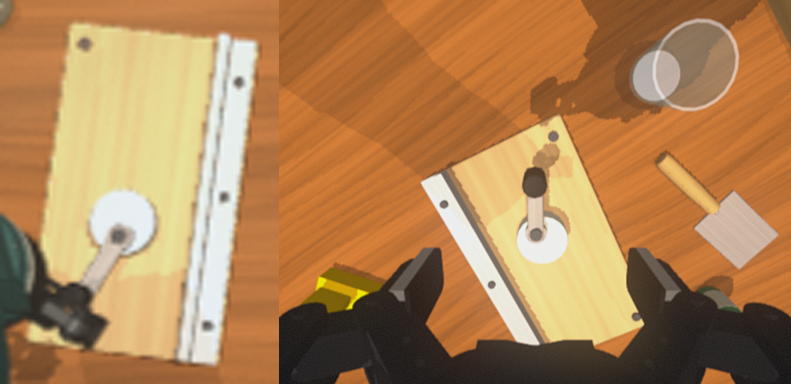

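The roller disc now sits up-lane of the hub. In the wrist view, knob (256,179) and hub (257,235) line up along the tool x axis (146°), so q is about 1.6, which is on target. Next is the gauge.

```bash
python3 -m creep '0 0.07 -0.59 0 -1;0 0.07 -0.59 0 -1;0 0.07 -0.59 0 -1;0 0.07 -0.59 0 -1;0 0.07 -0.59 0 -1;0 0.07 -0.59 0 -1;0 0.07 -0.59 0 -1;0 0.07 -0.59 0 -1;0 0.07 -0.59 0 -1;0 0.07 -0.59 0 -1;0 0.07 -0.59 0 -1;0 0.07 -0.59 0 -1' >/dev/null;  python3 -m creep '0 0.07 -0.59 0 -1;0 0.07 -0.59 0 -1;0 0.07 -0.59 0 -1;0 0.07 -0.59 0 -1;0 0.07 -0.59 0 -1;0 0.07 -0.59 0 -1;0 0.07 -0.59 0 -1;0 0.07 -0.59 0 -1;0 0.07 -0.59 0 -1;0 0.07 -0.59 0 -1;0 0.07 -0.59 0 -1;0 0.07 -0.59 0 -1'; python3 -m creep '0 0.07 -0.59 0 -1;0 0.07 -0.59 0 -1;0 0.07 -0.59 0 -1;0 0.07 -0.59 0 -1;0 0.07 -0.59 0 -1;0 0.07 -0.59 0 -0.24;0 0 0 0 0;0 0 0 0 0'
python3 - <<'E'
from h import *
print(grab('wrist','w3')['position'])
E
```

```text
time: 8.67
position: [0.4934, -0.2152, 0.2186]
orientation: [0.974, 0.227, -0.0, -0.0]
wrist_force: [0.5, 0.8, -0.1]
width: 0.999
gripper_force: 0.0
time: 9.33
position: [0.506, -0.3209, 0.2183]
orientation: [1.0, 0.002, -0.0, -0.0]
wrist_force: [0.3, 0.6, -0.2]
width: 1.002
gripper_force: 0.0
[ 0.50596866 -0.32090625  0.21829348]
```

View pics/w3.png

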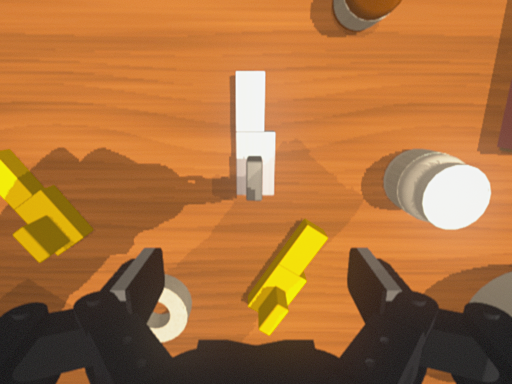

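The silver gauge has its nose up at (251,72), rear edge at y=197 and fin at (254,178). The yellow look-alike's tip is at (306,221).

Run:
```python
from h import *
np.set_printoptions(precision=4,suppress=True)
for n,q in {'finTop back':(254.5,199,.065),'finTop c rear L':(247,198,.065),'finTop R':(262,198,.065),'fin front':(254.5,157,.065),'noseL':(236,71,.025),'noseR':(265,71,.025),'rearR':(274,196,.025),'step':(274,132,.025),'yel':(306,220,.025),'yel2':(327,238,.025)}.items(): print(n,pt('wrist','w3',*q)[:2])
```

```text
finTop back [ 0.4896 -0.3195]
finTop c rear L [ 0.4906 -0.3121]
finTop R [ 0.4907 -0.3269]
fin front [ 0.5313 -0.3193]
noseL [ 0.6117 -0.3003]
noseR [ 0.6118 -0.3294]
rearR [ 0.4814 -0.3412]
step [ 0.5517 -0.3397]
yel [ 0.453  -0.3784]
yel2 [ 0.4308 -0.404 ]
```

```bash
python3 -m creep '0 0.03 0.04 -1 0;0 0 0 -1 0;0 0 0 -1 0;0 0 0 -1 0;0 0 0 -1 0;0 0 0 -0.8 0;0 0 0 -0.4 0;0 0 0 0 0;0 0 0 0 0'; python3 -m creep '0.5 0 0 0 0;0.8 0 0 0 0;1 0 0 0 0;1 0 0 0 0;1 0 0 0 0;1 0 0 0 0;1 0 0 0 0;1 0 0 0 0;1 0 0 0 0' 80;python3 -m creep '1 0 0 0.5 0;1 0 0 1 0;1 0 0 1 0;1 0 0 1 0;1 0 0 1 0;1 0 0 0 0;1 0 0 0 0'
```

```text
time: 10.13
position: [0.5069, -0.3185, 0.0334]
orientation: [1.0, 0.003, -0.0, -0.0]
wrist_force: [0.6, -0.5, 0.5]
width: 1.001
gripper_force: 0.0
time: 10.88
position: [0.5073, -0.3196, 0.0338]
orientation: [1.0, 0.002, 0.0, 0.0]
wrist_force: [-0.2, 0.5, 5.4]
width: 0.175
gripper_force: 79.0
time: 11.47
position: [0.5076, -0.3198, 0.1692]
orientation: [1.0, 0.002, 0.001, 0.001]
wrist_force: [-0.6, 0.2, -2.9]
width: 0.172
gripper_force: 78.7
```

```bash
python3 -m creep '1 0.137 0.398 0 1;1 0.137 0.398 0 1;1 0.137 0.398 0 1;1 0.137 0.398 0 1;1 0.137 0.398 0 1;1 0.137 0.398 0 1;1 0.137 0.398 0 1;1 0.137 0.398 0 1;1 0.137 0.398 0 1;1 0.137 0.398 0 1;1 0.137 0.398 0 1;1 0.137 0.398 0 1'; python3 -m creep '1 0.137 0.398 0 1;1 0.137 0.398 0 1;1 0.137 0.398 0 1;1 0.137 0.398 0 1;1 0.137 0.398 0 1;1 0.137 0.398 0 1;1 0.137 0.398 0 1;1 0.137 0.398 0 1;1 0.137 0.398 0 1;1 0.137 0.398 0 1;1 0.137 0.398 0 1;1 0.137 0.398 0 1'; python3 -m creep '1 0.137 0.398 0 1;1 0.137 0.398 0 1;1 0.137 0.398 0 1;1 0.137 0.398 0 1;1 0.137 0.398 0 1;1 0.137 0.398 0 1;1 0.137 0.398 0 1;1 0.137 0.398 0 1;1 0.137 0.398 0 1;1 0.137 0.398 0 1;1 0.137 0.398 0 0.45;1 0.137 0.398 0 0'; python3 -m creep '1 0 0 -0.7 0;1 0 0 -0.7 0;1 0 0 0 0;1 0 0 0 0;1 0 0 0 0'
python3 - <<'E'
from h import *
s=grab('wrist','w4'); print(s['position'],s['q'])
grab('top','top4')
a=cv2.imread('pics/top4.png')[115:225,145:225]; b=cv2.imread('pics/w4.png')
a=cv2.resize(a,None,fx=3.49,fy=3.49,interpolation=cv2.INTER_CUBIC)[:384]
cv2.imwrite('pics/c4.png',np.hstack([a,b[:a.shape[0]]]))
E
```

```text
time: 12.47
position: [0.5558, -0.1752, 0.1664]
orientation: [0.864, 0.504, -0.001, -0.001]
wrist_force: [-0.3, -0.2, -3.5]
width: 0.171
gripper_force: 78.6
time: 13.47
position: [0.6051, -0.0322, 0.1663]
orientation: [0.496, 0.868, -0.0, -0.001]
wrist_force: [-0.2, -0.3, -1.8]
width: 0.175
gripper_force: 78.6
time: 14.47
position: [0.6548, 0.1112, 0.1668]
orientation: [0.065, 0.998, -0.0, -0.001]
wrist_force: [0.5, -1.4, -3.4]
width: 0.175
gripper_force: 78.6
time: 14.88
position: [0.6553, 0.1104, 0.127]
orientation: [0.066, 0.998, -0.0, 0.0]
wrist_force: [0.7, 0.3, -3.4]
width: 0.177
gripper_force: 78.5
[0.6553428  0.11044946 0.12701644] [ 4.45026524e-02  5.44882899e-01  1.23151857e-01  1.14872450e+00
 -5.17138923e-05  1.76496135e-01]
```

View pics/c4.png

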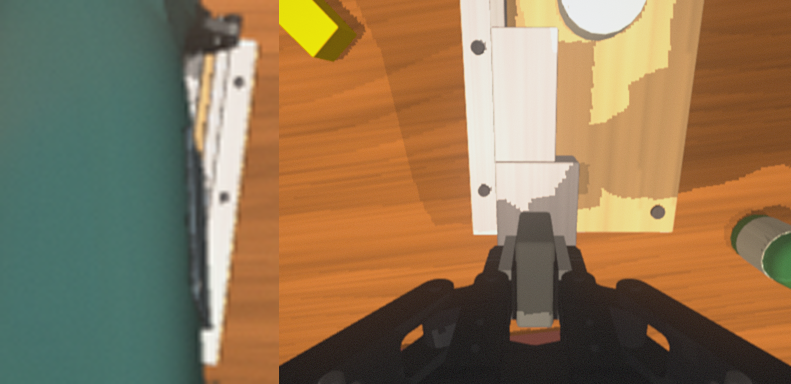

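Run:
```python
from h import *
np.set_printoptions(precision=4,suppress=True)
O=np.array([.4895,.1098]);u=np.array([-.9915,.130]);y=np.array([-.130,-.9915])
z=.127-.0338+.025
for n,q in {'fence top':(225,3,.034),'fence top2':(225,12,.034),'screw board':(378,212,.012),'boardR far':(391,231,.012),'boardR':(423,3,.012),'noseL':(213,28,z),'noseR':(278,29,z),'rearL':(218,235,z),'step':(299,161,z)}.items():
  p=pt('wrist','w4',*q)[:2]; d=p-O; print(n,p,'lane',d@u,d@y)
d=np.array([.6553,.1104])-O;print(d@u,d@y)
a=cv2.imread('pics/w4.png')[0:240,170:330]
cv2.imwrite('pics/c4b.png',cv2.resize(a,None,fx=2.5,fy=2.5,interpolation=cv2.INTER_CUBIC))
```

```text
fence top [0.5173 0.1088] lane -0.02773661796703078 -0.0025918032065712438
fence top2 [0.5226 0.1079] lane -0.03305287523258329 -0.0024417756710725957
screw board [0.6868 0.2144] lane -0.18203153123270752 -0.12933475361711094
boardR far [0.7062 0.2254] lane -0.19981455785193478 -0.14277490514171792
boardR [0.5297 0.2505] lane -0.021593144317001302 -0.14474402855981294
noseL [0.551  0.1062] lane -0.06140238611935061 -0.00437984012437086
noseR [0.555  0.1341] lane -0.061823361427763616 -0.03260653501541998
rearL [0.6469 0.0924] lane -0.15832785416740422 -0.003211204242423451
step [0.6138 0.1378] lane -0.11958985606660019 -0.043906389026922954
-0.1643127 -0.022148900000000003
```

View pics/c4b.png

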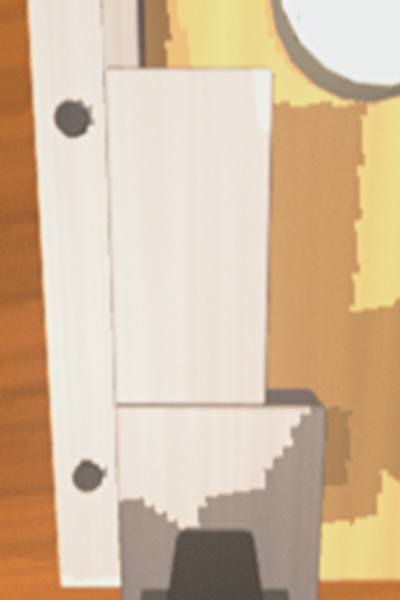

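```bash
python3 -m creep '1 0 0.1 -0.5 0;1 0 0 -0.6 0;1 0 0 -0.6 0;1 0 0 -0.4 0;1 0 0 0 0'; python3 -m creep '1 0 0 -0.3 0;1 0 0 -0.25 0;1 0 0 -0.03 0;1 0 0 0 0;1 0 0 0 0'
```

```text
time: 15.4
position: [0.6543, 0.1133, 0.0618]
orientation: [0.066, 0.998, -0.0, -0.001]
wrist_force: [0.3, 0.3, -3.0]
width: 0.175
gripper_force: 78.6
time: 15.82
position: [0.6552, 0.1134, 0.0462]
orientation: [0.065, 0.998, 0.0, 0.0]
wrist_force: [0.3, -0.1, -4.0]
width: 0.171
gripper_force: 78.7
```

```bash
python3 -m creep '1 0 0 -0.03 0;1 -0.33 0.023 0 0;1 -0.33 0.023 0 0;1 -0.33 0.023 0 0;1 0 0 0 0;1 0 0 0 0'; python3 -m creep '1 -0.33 0.023 0 0;1 -0.33 0.023 0 0;1 -0.33 0.023 0 0;1 0 0 0 0;1 0 0 0 0'
```

```text
time: 16.32
position: [0.6243, 0.1157, 0.0458]
orientation: [0.065, 0.998, 0.0, -0.001]
wrist_force: [-11.8, -0.4, 13.6]
width: 0.167
gripper_force: 80.8
time: 16.73
position: [0.5952, 0.1178, 0.0457]
orientation: [0.065, 0.998, 0.0, -0.0]
wrist_force: [-8.5, 0.9, 14.4]
width: 0.175
gripper_force: 81.0
```

```bash
python3 -m creep '1 -0.25 0.03 0 0;1 -0.25 0.03 0 0;1 0 0 0 0;1 0 0 0 0'; python3 -m creep '1 -0.1 0.013 0 0;1 0 0 0 0;1 0 0 0 0';python3 -m creep '1 -0.07 0.01 0 0;1 0 0 0 0;1 0 0 0 0'
```

```text
time: 17.07
position: [0.5812, 0.1197, 0.0458]
orientation: [0.065, 0.998, 0.0, 0.0]
wrist_force: [-3.4, 2.1, 11.6]
width: 0.173
gripper_force: 80.6
time: 17.32
position: [0.5791, 0.1199, 0.0457]
orientation: [0.065, 0.998, 0.0, 0.001]
wrist_force: [1.4, 1.6, 8.2]
width: 0.175
gripper_force: 80.1
time: 17.57
position: [0.5774, 0.1202, 0.0458]
orientation: [0.065, 0.998, 0.0, 0.001]
wrist_force: [4.1, -0.1, 5.9]
width: 0.175
gripper_force: 79.9
```

```bash
for i in 1; do :; done; python3 -m creep '1 -0.07 0.01 0 0;1 0 0 0 0;1 0 0 0 0'; python3 -m creep '1 -0.05 0.007 0 0;1 0 0 0 0;1 0 0 0 0'; python3 -m creep '1 -0.05 0.007 0 0;1 0 0 0 0;1 0 0 0 0'
```

```text
time: 17.82
position: [0.5753, 0.1205, 0.0457]
orientation: [0.065, 0.998, 0.0, 0.001]
wrist_force: [4.0, 1.6, 5.7]
width: 0.178
gripper_force: 79.9
time: 18.07
position: [0.5739, 0.1206, 0.0457]
orientation: [0.065, 0.998, 0.0, 0.001]
wrist_force: [5.1, 0.3, 6.3]
width: 0.174
gripper_force: 79.9
time: 18.32
position: [0.5724, 0.1208, 0.0458]
orientation: [0.065, 0.998, 0.0, 0.001]
wrist_force: [6.1, 0.0, 6.0]
width: 0.173
gripper_force: 80.0
```

```bash
python3 -m creep '1 -0.05 0.007 0 0;1 0 0 0 0;1 0 0 0 0'; python3 -m creep '1 -0.05 0.007 0 0;1 0 0 0 0;1 0 0 0 0'
python3 - <<'E'
from h import *
s=grab('wrist','w5')
a=cv2.imread('pics/w5.png')[0:260,130:390]
cv2.imwrite('pics/c5.png',cv2.resize(a,None,fx=2.2,fy=2.2,interpolation=cv2.INTER_CUBIC))
E
```

```text
time: 18.57
position: [0.571, 0.121, 0.0458]
orientation: [0.065, 0.998, 0.0, 0.001]
wrist_force: [5.5, 0.4, 5.9]
width: 0.172
gripper_force: 80.0
time: 18.82
position: [0.5698, 0.1212, 0.0458]
orientation: [0.065, 0.998, 0.0, 0.002]
wrist_force: [6.6, 1.2, 4.5]
width: 0.171
gripper_force: 79.6
```

View pics/c5.png

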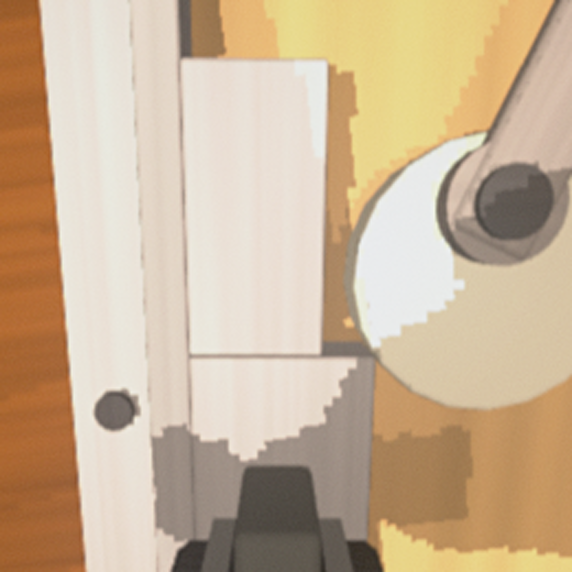

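The nose is through the gap between fence and roller, and the shoulder corner at about (373,352) is right at the roller's edge. I'll nudge slightly to confirm contact.

```bash
python3 -m creep '1 -0.05 0.007 0 0;1 0 0 0 0;1 0 0 0 0'; python3 -m creep '1 -0.05 0.007 0 0;1 0 0 0 0;1 0 0 0 0'
```

```text
time: 19.12
position: [0.5694, 0.1213, 0.0462]
orientation: [0.065, 0.998, 0.0, 0.003]
wrist_force: [11.6, -0.6, 4.6]
width: 0.175
gripper_force: 79.6
time: 19.37
position: [0.5691, 0.1213, 0.0465]
orientation: [0.066, 0.998, 0.0, 0.004]
wrist_force: [16.3, -2.3, 3.1]
width: 0.172
gripper_force: 79.4
```

```bash
python3 -m creep '1 0.08 -0.01 0 0;1 0 0 0 0;0.8 0 0 0 0;0.5 0 0 0 0;0 0 0 0 0;0 0 0 0 0;0 0 0 0 0;0 0 0 0 0;0 0 0 0 0'; python3 -m creep '0 0 0 0.5 0;0 0 0 1 0;0 0 0 1 0;0 0 0 1 0;0 0 0 1 0;0 0 0 0 0;0 0 0 0 0'
python3 - <<'E'
from h import *
s=grab('wrist','w6')
a=cv2.imread('pics/w6.png')
cv2.imwrite('pics/c6.png',cv2.resize(a[100:384,100:420],None,fx=2,fy=2,interpolation=cv2.INTER_CUBIC))
E
```

```text
time: 20.12
position: [0.5668, 0.1213, 0.0449]
orientation: [0.065, 0.998, -0.0, -0.0]
wrist_force: [0.3, -0.7, 0.1]
width: 0.996
gripper_force: 0.0
time: 20.7
position: [0.5676, 0.1214, 0.1812]
orientation: [0.065, 0.998, 0.0, 0.001]
wrist_force: [-0.7, -0.7, 0.3]
width: 0.997
gripper_force: 0.0
```

View pics/c6.png

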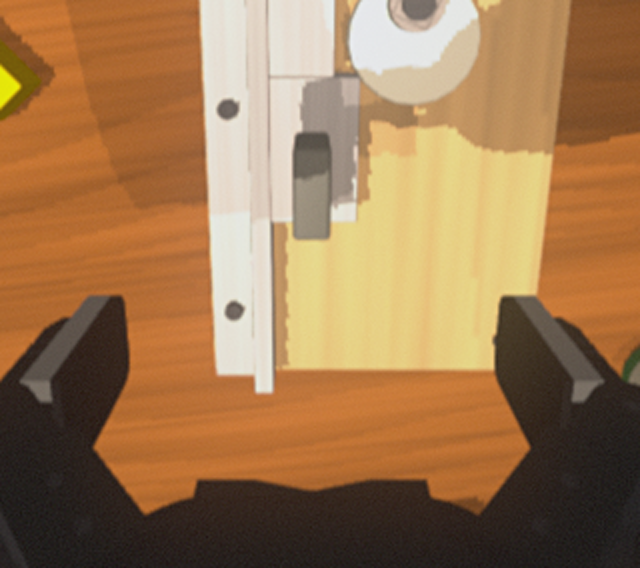

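The gauge lies flat along the fence with its shoulder corner at (358,78), at the roller. The gripper is clear. I'll do a quick numeric check, then hand in if it is within range.

Run:
```python
from h import *
O=np.array([.4895,.1098]);u=np.array([-.9915,.130]);y=np.array([-.130,-.9915])
L={}
for n,q in {'shoulder':(279,138.5,.037),'disc bottom':(308,152.5,.037),'straight':(235,138.5,.037),'rear':(236,210,.037)}.items():
  d=pt('wrist','w6',*q)[:2]-O; L[n]=(d@u,d@y); print(n,L[n])
if -.045<L['shoulder'][0]<-.022 and observe()['width']>.9: print(finish_job())
```

```text
shoulder (np.float64(-0.03348801422092335), np.float64(-0.043567924084979504))
disc bottom (np.float64(-0.046176864948077496), np.float64(-0.07047053097648281))
straight (np.float64(-0.03349427897009501), np.float64(-0.0036679700362479226))
rear (np.float64(-0.10183834408117887), np.float64(-0.0033934587977492783))
the job is handed in; nothing more can be done
None
```

I turned the roller to about 1.6 rad (gap about 35 mm), slid the gauge nose first along the fence until its shoulder met the roller (corner about 33 mm before the pivot), released it and handed the job in at about 21 s; the hand-in call returned no verdict.

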